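# Size a graphite shaping blade in the stepped slot gauge

### The arm

A 6-joint arm with a two-finger parallel gripper is mounted at the origin on the work surface. World frame = base frame: x ahead of the robot, y to its left, z up, the work surface at z = 0. Lengths are in mm, angles in degrees, forces in N, time in s.
With the tool pointing down it reaches from about 350 to 850 mm from the base axis. Payload 8.1 kg.
Tool frame: the origin (TCP) lies midway between the tips of the shut fingers; the grasp point (between the pads) lies 19 mm behind it (r.pinch_z is the distance from the TCP to the grasp point, in mm); z points along the fingers, y is the line along which they close (so a half turn about z gives the same grasp; the last joint's range is limited). The gripper opens to 85 mm and grips with 20 to 120 N. Pads are 22 mm wide; open, the fingers measure 114 mm over their backs; the gripper's body (76 mm by 85 mm) begins 54 mm behind the grasp point. The pads swing forward as they close: fully open they stand 13 mm farther back than shut.
Start: joints at [-80.008, 7.471, 85.268, -0, 87.261, -4.893], TCP at [154.153, -579.864, 231.292] pointing down, gripper open.
Joint ranges: [-169.43, 169.43], [-51.17, 129.36], [1.28, 143.12], [-76.62, 256.62], [0, 156.53], [-152.29, 152.29]. Speed limits (degrees/s): [136.94, 136.94, 159.86, 180, 180, 180].

### API

Orientations are given as [roll, pitch, yaw] about the fixed x, y, z axes, in that order (R = Rz(yaw) Ry(pitch) Rx(roll)).
In Python, from bench import sensors, optics, job, r gives the robot as it stands.
- The arm moves only by the tool play_rows, never from a script. Its argument "motion" is a list that holds one entry, the list of rows, each a list of 6 numbers: the shift along the tool's x, y, z in cm, then the turn, a rotation vector about the tool's x, y, z in degrees. In form: [[[x, y, z, ax, ay, az], ...]]. A call has 1 to 5 rows; each row is the pose to reach, as a shift and turn from the pose commanded when the call began, along the tool's axes at that moment; what a row does not reach only later rows make up. A row lasts 1/10 s, in which the tool goes at most 50 mm and 8.59 degrees, less where a joint would pass 70% of its speed; a pose out of reach is approached as far as the arm can. A call with a gripper value outside its range is refused whole. "jaw" is the opening, from 0 (shut) to 1 (fully open), set as the call begins (left out, the last holds). The fingers move at their own pace and stop on an object; "squeeze" is the grip in N (left out, the last holds). Time passes only in rows, so rows that repeat a pose let the fingers close. It gives the time, the measured TCP pose, the force, the opening and the grip force at its end, in the units of the state.
- sensors.sense(): the state, without advancing time (a new reading comes with each control period).
- optics.snapshot(name): name is "side" or "top"; returns a dict with "pixels" (420x560x3 uint8, red, green, blue), "mtx" (3x3 intrinsics, pixels), "R" (3x3) and "t" (3): a world point X has camera coordinates R X + t. Camera axes: x right, y down, z forward; pixel columns grow to the right and rows downward; lengths in mm; the calibration is good to about 2 mm. A picture is of the moment at which its call begins. There is no depth.
- job.hand_in(): hands the job in; it is judged then, once.
The state is a dict: "time": time; "joint_pos": joint angles; "qd": joint speeds; "joint_efforts": joint torques, N m; "tool_pos": TCP position; "tcp_rot": TCP orientation; "ft_force": force on the tool from outside, world axes, zero at the start; "wrist_torque": the same for the moment, N m; "finger_gap": finger opening in mm; "grip_force": force on a finger pad.
Only numpy, scipy, OpenCV 4.12 (cv2) and the standard library are available. Lean on these libraries where they do the work, as an engineer would, in place of code of your own. Each camera call takes 0.05 s, during which the arm holds its last target. There are 200 camera calls.

### The job

Take the graphite shaping blade that stands in the blue-marked place of the wooden rest and size it in the stepped gauge: begin at the narrowest slot and go up one slot at a time, setting the foot of the blade down on each one to feel whether it goes in, until you reach the first slot that accepts it. Leave it standing in that slot, fully home with its collar flush on the gauge. Graphite chips, so feel gently and never force it, and leave the other two blades and everything else on the bench where they are.

Things in the scene. Friction and masses are not known exactly. Their poses are not given: they have to be found in the camera images.
- gauge: stepped slot gauge, fixed: an aluminium block 64 (x) x 176 (y) x 32 mm high with five upright slots in its top, in a row along its y axis 28 mm apart, each 34 mm long (gauge x) and 28 mm deep, open at the top, sharp-edged. Narrowest at the -y end (a small red mark beside it), widest at the +y end. Origin: centre of the underside, on the table.
- slot1 (a point): centre of the mouth of gauge slot 1, 6 mm wide (gauge y), at the height of the gauge's top face; x along the slot, y across it. The narrowest; it and any other slot too narrow for the blade simply holds the blade up on its edges. Blade and gauge are hard: set down at about 10 mm/s or slower and press with only a few newtons; above 60 N, knocks included, the graphite chips.
- slot2 (a point): centre of the mouth of gauge slot 2, 9 mm wide (gauge y), at the height of the gauge's top face; x along the slot, y across it. 
- slot3 (a point): centre of the mouth of gauge slot 3, 12 mm wide (gauge y), at the height of the gauge's top face; x along the slot, y across it. 
- slot4 (a point): centre of the mouth of gauge slot 4, 15 mm wide (gauge y), at the height of the gauge's top face; x along the slot, y across it. 
- slot5 (a point): centre of the mouth of gauge slot 5, 18 mm wide (gauge y), at the height of the gauge's top face; x along the slot, y across it. The widest.
- grip_a (a point): centre of blade A's handle, 53 mm above the blade's flat foot, 28 mm above its collar's underside. One of three look-alikes (about 0.11 kg): graphite blade 30 mm wide (x), 25 mm long down, under a brass collar 44 (x) x 30 (y) x 6 mm, under an upright beech handle 22 x 22 mm, 44 mm tall; z up. Thickness (y) unmarked, 7 to 15 mm, different in each. Any of the three may be in the blue place
- grip_b (a point): centre of blade B's handle; outwardly like blade A, same axes and offsets, its thickness different and unmarked. Each blade is 1.2 mm thinner than the first slot that accepts it and 1.8 mm thicker than the slot before
- grip_c (a point): centre of blade C's handle; outwardly like blades A and B, same axes and offsets, its thickness different and unmarked. The two blades that are not in the blue place stand in the plain places and stay there
- rest: wooden rest, fixed, 70 (x) x 230 (y) x 32 mm high, with three roomy pockets 37 x 18 mm, 85 mm apart along its y axis; a blade hangs in each with its collar lying on the rest's top, so its thickness cannot be seen. The place at the +y end has a blue painted border. Origin: centre of the underside.
- place_blue (a point): centre of the blue-bordered pocket, at the rest's top face (32 mm above the table); the blade to be sized stands here, within about 1 mm
- place_mid (a point): centre of the middle, plain pocket, at the rest's top face
- place_end (a point): centre of the far (-y end) plain pocket, at the rest's top face
- frit_jar: amber jar 54 mm across, 85 mm tall; bystander; origin under its centre
- frit_jar2: green jar 54 mm across, 85 mm tall; bystander; origin under its centre
- bead_dish: white bowl 90 mm across, 30 mm tall; bystander; origin under its centre
- marver: graphite pad 90 x 60 x 18 mm with a round wooden handle 100 mm long toward its -x; bystander; origin under the pad's centre
- probe: screwdriver-like probe lying on the bench along its x; bystander
- brass_press: brass hand press, a 50 x 50 x 12 mm plate with an upright wooden knob, 57 mm tall; bystander; origin under its centre
Mind the look-alikes: they are no part of the job. What is shaped like the part that bears grip_a but orange or pink is not meant.

How it is judged:
By the outcome, as a careful person would: the job done as asked, in the order asked, and still so for the second after the job is handed in, with the robot touching nothing.
It also fails if it takes over 61 s, if anything falls off the work surface, if the arm or the gripper's body presses on something with over 40 N, if the wrist force passes 120 N, or if a joint passes its speed limit or range.

## Working session

There is one attempt and no reset: what is moved stays moved. The work goes in short steps, Python scripts to look and compute and a tool call to move; the robot and the scene stay as the last step left them, time stands still between calls to the robot, and variables do not carry over. Pictures are saved under pics/ and viewed, at most 10 in all, crops included, and the job is handed in when it is done.

Besides the shell and the picture viewer there is one more tool, called after "Call:" as name(argument=value, ...) on one line, values as JSON. play_rows: Moves the arm, as the interface text tells. Its arguments: {"type":"object","properties":{"motion":{"type":"array","items":{"type":"array","items":{"type":"array","items":{"type":"number"}}}},"jaw":{"type":"number"},"squeeze":{"type":"number"}},"required":["motion"]}

```bash
mkdir -p pics; python3 - <<'E'
from bench import sensors, optics, job, r
import cv2,numpy as np,pickle
for n in("top","side"):
    s=optics.snapshot(n); pickle.dump(s,open(f"pics/{n}0.pkl","wb"))
    cv2.imwrite(f"pics/{n}0.png",cv2.resize(s["pixels"][:,:,::-1],(800,600),interpolation=cv2.INTER_CUBIC))
    print(n,s["mtx"],s["R"],s["t"])
print(sensors.sense(),r.pinch_z)
E
```

```text
top [[420.52250174   0.         281.93353914]
 [  0.         420.52250174 213.39430724]
 [  0.           0.           1.        ]] [[ 0.02035397 -0.99968673 -0.01456577]
 [-0.99627536 -0.01905921 -0.08409614]
 [ 0.08379218  0.01622321 -0.99635118]] [ -12.58238089  629.57895879 1229.53346914]
side [[421.45950102   0.         281.91427274]
 [  0.         421.45950102 209.75173778]
 [  0.           0.           1.        ]] [[-0.94466357 -0.32792662 -0.00865307]
 [-0.22191432  0.65825371 -0.71934421]
 [ 0.24158803 -0.67761803 -0.69459991]] [581.52215931 198.00005328 906.72526792]
{'time': 0.1, 'joint_pos': array([-8.00076349e+01,  7.51077243e+00,  8.53243288e+01, -1.04607376e-04,
        8.72607873e+01, -4.89252275e+00]), 'qd': array([ 0.02665518, -0.02504471, -0.14047336, -0.04588827, -0.0285093 ,
       -0.02878619]), 'joint_efforts': array([ 9.12508276e-04, -5.70954037e+01, -5.01940084e+01, -3.18981865e-04,
        8.07389966e-03,  1.15159816e-05]), 'tool_pos': array([ 154.06632161, -579.36667679,  230.33705858]), 'tcp_rot': array([-1.79904452e+02, -8.07392912e-03,  1.48848862e+01]), 'ft_force': array([ 0.80522555, -0.17903406, -0.57731919]), 'wrist_torque': array([0.03660115, 0.00259054, 0.01256764]), 'grip_force': 0.0, 'finger_gap': 85.31270953583837} 18.700000000000003
```

View pics/top0.png

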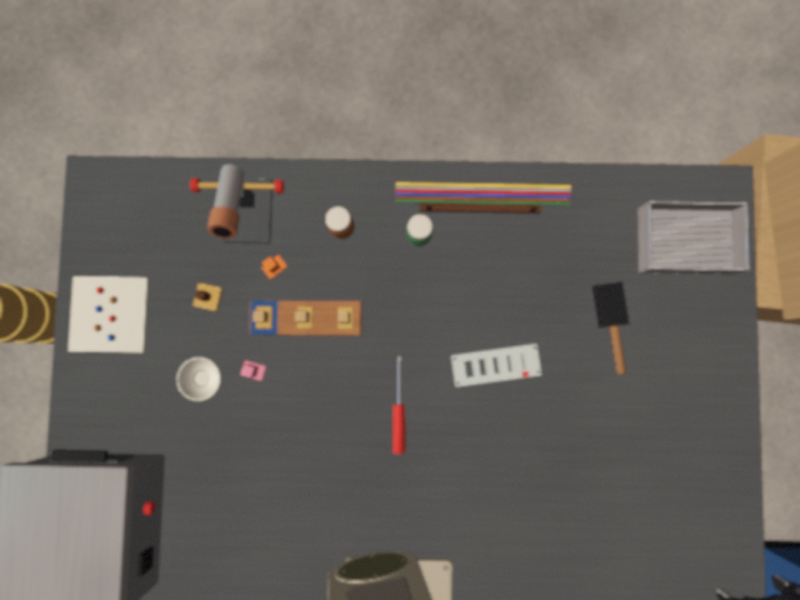

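View pics/side0.png

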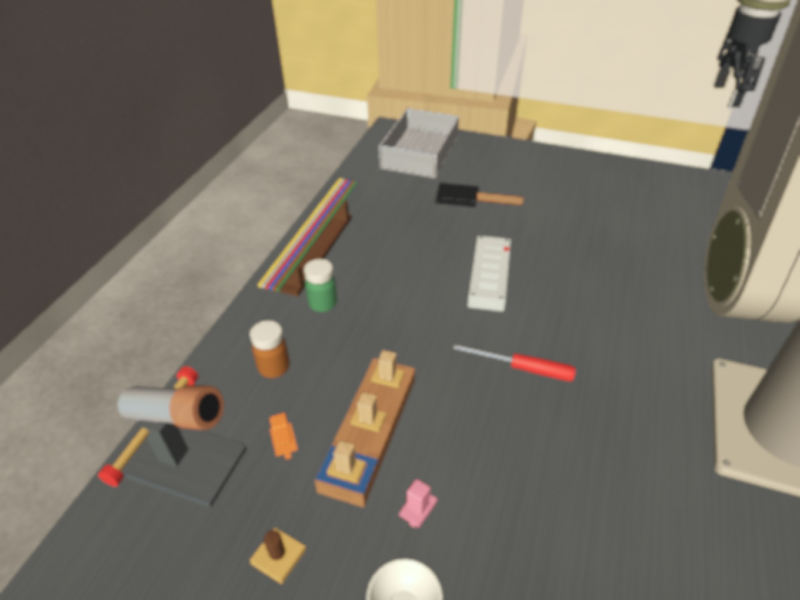

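Top view (800×600): the rest is at about (305,317) with its blue end at (263,317) and three beech handles. The gauge is at (496,365) with a red mark at (525,374). The look-alikes are orange at (274,266) and pink at (253,371). The blade I want is the beech handle in the blue border: top (263,317), side (345,462). I'll confirm that in crops.

```bash
cat > h.py <<'E'
import cv2,numpy as np,pickle
from scipy.optimize import least_squares
def load(n): return pickle.load(open(f"pics/{n}.pkl","rb"))
def crop(img,u,v,w,h,k): # centre, size in px, scale
    u0,v0=int(u-w/2),int(v-h/2)
    return cv2.resize(img[v0:v0+h,u0:u0+w,::-1],None,fx=k,fy=k,interpolation=cv2.INTER_CUBIC),(u0,v0)
def proj(s,X):
    c=np.atleast_2d(X)@np.array(s["R"]).T+np.array(s["t"]); p=c@np.array(s["mtx"]).T
    return p[:,:2]/p[:,2:]
def back(s,uv,z): # pixel -> world at height z
    d=np.linalg.inv(s["mtx"])@np.array([*uv,1.]); R=np.array(s["R"]); o=-R.T@s["t"]; w=R.T@d
    return o+w*(z-o[2])/w[2]
def pose(o,yaw,P):
    a=np.radians(yaw); P=np.atleast_2d(P)
    return np.c_[o[0]+P[:,0]*np.cos(a)-P[:,1]*np.sin(a),o[1]+P[:,0]*np.sin(a)+P[:,1]*np.cos(a),P[:,2]]
E
python3 - <<'E'
from h import *
T=load("top0");S=load("side0")
a=[crop(T["pixels"],347,255.5,80,60,5),crop(T["pixels"],213,222,100,75,4),crop(S["pixels"],343,190,80,60,5),crop(S["pixels"],257,298,120,110,3)]
print([x[1] for x in a])
im=np.zeros((640,800,3),np.uint8)
for i,(c,_) in enumerate(a):
    y,x=(i//2)*300,(i%2)*400; im[y:y+c.shape[0],x:x+c.shape[1]]=c
cv2.imwrite("pics/tile.png",im[:600])
print("blue",back(T,(263*.7,317*.7),32),"gauge",back(T,(496*.7,365*.7),32),back(S,(490*.7,272*.7),32))
E
```

```text
[(307, 225), (163, 184), (303, 160), (197, 243)]
blue [598.2438235  290.60864771  32.        ] gauge [ 508.6261434  -194.76035352   32.        ] [ 503.37450922 -174.55660134   32.        ]
```

View pics/tile.png

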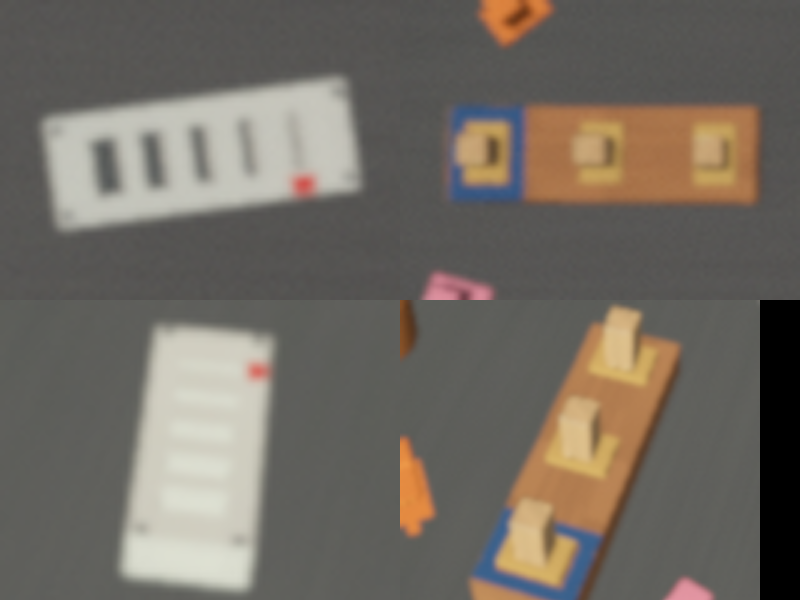

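Confirmed: the only beech handle inside the blue border is at tile (482,152) top and (540,540) side. Orange and pink are the decoys. Next, sub-pixel silhouette fits of the gauge and rest.

```bash
cat >> h.py <<'E'
def box(dx,dy,z0,z1): return np.array([[sx*dx/2,sy*dy/2,z] for sx in(-1,1) for sy in(-1,1) for z in(z0,z1)])
def hullmask(s,polys,u0,v0,w,h,K=8,sig=.7):
    m=np.zeros((h*K,w*K),np.float32)
    for X in polys:
        p=proj(s,X); q=((p-[u0,v0]+.5)*K-.5)
        cv2.fillConvexPoly(m,np.round(cv2.convexHull(q.astype(np.float32))*256).astype(np.int32),1,shift=8)
    return cv2.GaussianBlur(cv2.resize(m,(w,h),interpolation=cv2.INTER_AREA),(0,0),sig)
def fit(s,feat,win,model,p0,step=(2,2,1)):
    u0,v0,w,h=win; f=feat[v0:v0+h,u0:u0+w].astype(float).ravel()
    def cost(p):
        m=hullmask(s,model(p),u0,v0,w,h).ravel(); A=np.c_[m,np.ones_like(m)]
        c=np.linalg.lstsq(A,f,rcond=None)[0]; return np.mean((A@c-f)**2)
    from scipy.optimize import minimize
    n=len(p0); sim=np.vstack([p0]+[np.array(p0)+np.eye(n)[i]*step[i] for i in range(n)])
    o=minimize(cost,p0,method="Nelder-Mead",options=dict(initial_simplex=sim,xatol=.02,fatol=1e-4)); return o.x,o.fun
E
python3 - <<'E'
from h import *
T=load("top0");S=load("side0")
for n,s,gw,rw in(("top",T,(307,225,80,60),(163,195,100,55)),("side",S,(317,160,50,62),(205,243,100,110))):
    px=s["pixels"].astype(float)
    g=np.clip(px[:,:,1:].mean(2),0,170)
    print(n,"gauge",fit(s,g,gw,lambda p:[pose(p,p[2],box(64,176,0,32))],[506,-185,5]))
    # rest via body colour: max(saturation)
    sat=(px.max(2)-px.min(2)).clip(0,60)
    o=back(T,(213,222),32)
    def rm(p):
        L=[pose(p,p[2],box(70,230,0,32))]
        for k in(-85,0,85):
            b=box(22,22,38,82);b[:,1]+=k;L.append(pose(p,p[2],b))
        return L
    print(n,"rest",fit(s,sat,rw,rm,[o[0],o[1],0]))
# handles of blue blade: report rest-based place & grip in picture centres later
E
```

```text
top gauge (array([ 509.3163316 , -194.58594203,    9.27024093]), np.float64(107.46642053097052))
top rest (array([599.80144008, 202.40262498,   0.86784331]), np.float64(45.03190458985981))
side gauge (array([ 507.8616141 , -194.08952304,    9.08955721]), np.float64(51.07094393070768))
side rest (array([599.35641739, 205.79976887,   0.99625428]), np.float64(118.69842745252153))
```

Call:
play_rows(motion=[[[3.3, -3.7, 0.4, 0, 0, 0], [6.6, -7.4, 0.8, 0, 0, 0], [9.9, -11.1, 1.2, 0, 0, 0], [13.2, -14.8, 1.6, 0, 0, 0], [16.5, -18.5, 2, 0, 0, 0]]], jaw=1)

```text
time: 0.6
tool_pos: [266.4, -356.7, 210.6]
tcp_rot: [-180.0, 0.0, 14.9]
ft_force: [0.2, -0.2, -0.2]
finger_gap: 85.5
grip_force: 0.0
```

Call:
play_rows(motion=[[[3.3, -3.7, 0.4, 0, 0, 0], [6.6, -7.4, 0.8, 0, 0, 0], [9.9, -11.1, 1.2, 0, 0, 0], [13.2, -14.8, 1.6, 0, 0, 0], [16.5, -18.5, 2, 0, 0, 0]]])

```text
time: 1.1
tool_pos: [378.3, -135.6, 191.1]
tcp_rot: [180.0, -0.0, 14.9]
ft_force: [1.1, -0.6, -0.0]
finger_gap: 85.3
grip_force: 0.0
```

Call:
play_rows(motion=[[[3.3, -3.7, 0.4, 0, 0, 0], [6.6, -7.4, 0.8, 0, 0, 0], [9.9, -11.1, 1.2, 0, 0, 0], [13.2, -14.8, 1.6, 0, 0, 0], [16.5, -18.5, 2, 0, 0, 0]]])

```text
time: 1.6
tool_pos: [490.3, 85.9, 170.9]
tcp_rot: [180.0, 0.0, 14.9]
ft_force: [0.5, -1.2, 0.7]
finger_gap: 85.1
grip_force: 0.0
```

```bash
cat >> h.py <<'E'
from scipy.spatial.transform import Rotation as Rn
def go(st,xyz,yaw):
    A=Rn.from_euler("xyz",st["tcp_rot"],degrees=True); B=Rn.from_euler("xyz",[180,0,yaw],degrees=True)
    return np.round(np.r_[A.inv().apply(np.array(xyz)-st["tool_pos"])/10,(A.inv()*B).as_rotvec(degrees=True)],2)
def gp(x,y,o=(508.6,-194.3),yaw=9.2): return pose(o,yaw,[x,y,0])[0][:2]
E
python3 - <<'E'
from h import *
from bench import sensors
st=sensors.sense(); print(st["time"],st["tool_pos"],st["tcp_rot"],st["joint_pos"],st["finger_gap"]); print(go(st,[598.2,288,150],.9))
# handle fit, blue, both cams
T=load("top0");S=load("side0")
for s,w in((T,(168,205,30,32)),(S,(228,290,36,40))):
    px=s["pixels"].astype(float); f=(px[:,:,0]-px[:,:,2]*.0)
    def m(p): return [pose(p,p[2],box(22,22,38,82)),pose(p,p[2],box(44,30,32,38))]
    print(fit(s,f,w,m,[598.2,288,.9]))
E
```

```text
1.6 [490.29017523  85.88301668 170.87392372] [1.79992474e+02 6.14719836e-03 1.49109198e+01] [ 4.03788062e+00 -6.42515091e+00  1.05616807e+02 -8.66108913e-03
  8.08129610e+01  7.91283436e+01] 85.11868107673192
[ 1.563e+01 -1.675e+01  2.080e+00  1.000e-02  1.000e-02  1.401e+01]
(array([598.64671974, 289.54942301,   0.76450095]), np.float64(659.6480969890085))
(array([597.58629424, 292.64504656,   8.14235918]), np.float64(1891.16167461788))
```

Call:
play_rows(motion=[[[3.1, -3.4, 0.4, 0, 0, 2.8], [6.2, -6.8, 0.8, 0, 0, 5.6], [9.3, -10.1, 1.2, 0, 0, 8.4], [12.4, -13.4, 1.6, 0, 0, 11.2], [15.6, -16.8, 2.0, 0, 0, 14]]])

```text
time: 2.1
tool_pos: [597.8, 287.7, 150.3]
tcp_rot: [180.0, 0.1, 0.8]
ft_force: [1.5, -0.5, -0.3]
finger_gap: 85.3
grip_force: 0.0
```

Call:
play_rows(motion=[[[0, 0, 0, 0, 0, 0], [0, 0, 0, 0, 0, 0]]])

```text
time: 2.3
tool_pos: [596.8, 286.6, 149.3]
tcp_rot: [179.9, 0.2, 1.0]
ft_force: [0.2, -0.1, -0.5]
finger_gap: 85.4
grip_force: 0.0
```

```bash
python3 - <<'E'
from h import *
from bench import sensors,optics
st=sensors.sense(); print(st["time"],st["tool_pos"],st["tcp_rot"],st["ft_force"]); print(go(st,[598.2,289,44],.9))
s=optics.snapshot("side"); pickle.dump(s,open("pics/side1.pkl","wb"))
a,o=crop(s["pixels"],257,275,110,100,5);print(o)
t=optics.snapshot("top");b,o2=crop(t["pixels"],185,222,50,100,5);print(o2)
cv2.imwrite("pics/s1.png",np.hstack([a,b]))
E
```

```text
2.3 [596.75546604 286.64069892 149.25383067] [1.79920287e+02 1.73055241e-01 1.00360868e+00] [ 0.21829927 -0.08181162 -0.4715036 ]
[ 0.18 -0.25 10.52  0.08  0.17  0.1 ]
(202, 225)
(160, 172)
```

View pics/s1.png

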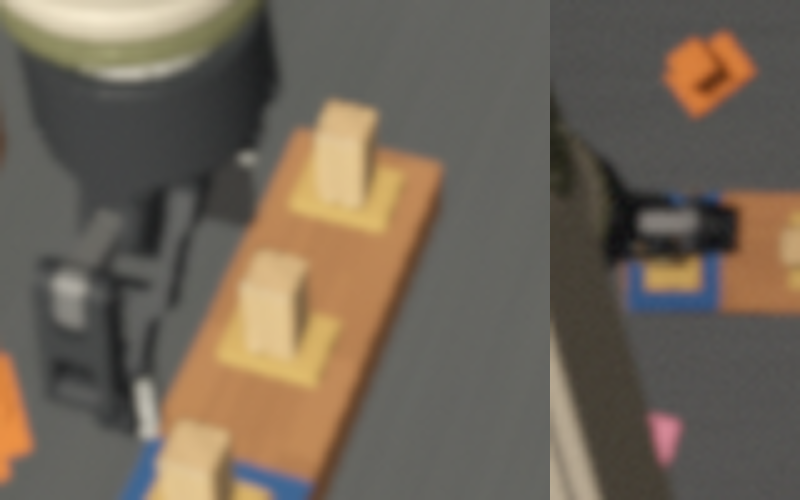

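Call:
play_rows(motion=[[[0.2, -0.25, 2, 0, 0, 0.1], [0.2, -0.25, 4, 0, 0, 0.1], [0.2, -0.25, 6.5, 0, 0, 0.1], [0.2, -0.25, 9, 0, 0, 0.1], [0.2, -0.25, 10.5, 0, 0, 0.1]]])

```text
time: 2.9
tool_pos: [598.7, 286.9, 45.3]
tcp_rot: [180.0, 0.1, 0.7]
ft_force: [-0.8, 0.1, -1.4]
finger_gap: 85.6
grip_force: 0.0
```

Call:
play_rows(motion=[[[0, 0, 0, 0, 0, 0], [0, 0, 0, 0, 0, 0], [0, 0, 0, 0, 0, 0], [0, 0, 0, 0, 0, 0], [0, 0, 0, 0, 0, 0]]], jaw=0.2, squeeze=40)

```text
time: 3.4
tool_pos: [600.6, 289.0, 48.0]
tcp_rot: [-180.0, -0.1, 0.8]
ft_force: [-0.6, 0.4, 4.9]
finger_gap: 21.4
grip_force: 40.1
```

Call:
play_rows(motion=[[[0, 0, 0, 0, 0, 0], [0, 0, 0, 0, 0, 0], [0, 0, 0, 0, 0, 0], [0, 0, 0, 0, 0, 0], [0, 0, 0, 0, 0, 0]]])

```text
time: 3.9
tool_pos: [600.6, 289.1, 48.1]
tcp_rot: [-180.0, -0.1, 0.8]
ft_force: [-0.5, -1.3, 6.3]
finger_gap: 21.6
grip_force: 40.4
```

Call:
play_rows(motion=[[[0, 0, -0.3, 0, 0, 0], [0, 0, -1, 0, 0, 0], [0, 0, -2.5, 0, 0, 0], [0, 0, -4.5, 0, 0, 0], [0, 0, -7, 0, 0, 0]]])

```text
time: 4.4
tool_pos: [598.9, 288.4, 117.0]
tcp_rot: [180.0, 0.1, 0.8]
ft_force: [0.1, 0.2, -1.3]
finger_gap: 21.7
grip_force: 39.3
```

Call:
play_rows(motion=[[[0, 0, -1, 0, 0, 0], [0, 0, -1, 0, 0, 0], [0, 0, -1, 0, 0, 0]]])

```text
time: 4.7
tool_pos: [599.3, 288.6, 125.9]
tcp_rot: [180.0, 0.0, 0.8]
ft_force: [-0.3, -0.6, -1.9]
finger_gap: 21.0
grip_force: 39.4
```

```bash
python3 - <<'E'
from h import *
from bench import sensors,optics
st=sensors.sense(); print(st["time"],st["tool_pos"],st["tcp_rot"],st["ft_force"],st["wrist_torque"],st["finger_gap"])
x=gp(0,-56);print(x,go(st,[*x,125],9.2))
s=optics.snapshot("side"); pickle.dump(s,open("pics/side2.pkl","wb"))
u,v=proj(s,st["tool_pos"]-[0,0,20])[0];print(u,v)
a,o=crop(s["pixels"],u,v,60,60,10);print(o)
cv2.imwrite("pics/s2.png",a)
E
```

```text
4.7 [599.31320838 288.56451006 125.86677356] [1.79994140e+02 1.78034567e-02 7.85218905e-01] [-0.31774538 -0.5849627  -1.92434638] [-0.00589168  0.00643184 -0.00684974] 20.978675652446817
[ 517.55334651 -249.57963084] [-8.91e+00  5.37e+01  9.00e-02  0.00e+00  2.00e-02 -8.41e+00]
238.73024623943826 306.0607290747231
(208, 276)
```

View pics/s2.png

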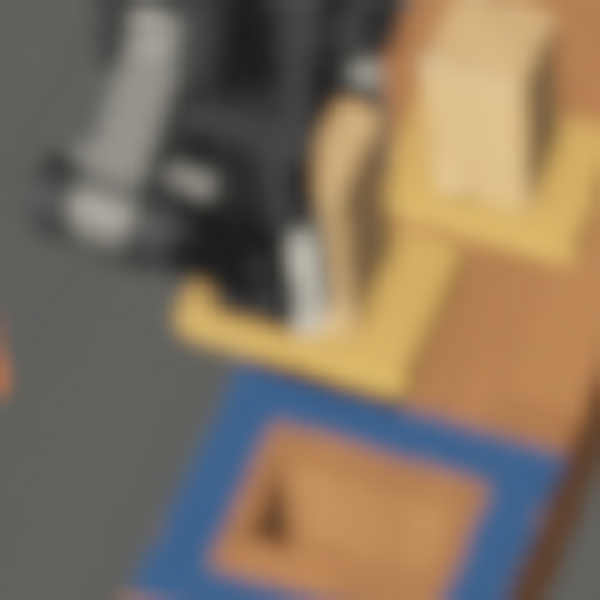

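The blade is held by its handle. The brass collar shows at crop (290,340), above the empty blue pocket at (350,500). Moving over slot 1.

Call:
play_rows(motion=[[[-0.5, 3, 0, 0, 0, 0], [-1.2, 7.4, 0, 0, 0, 0], [-2.0, 11.9, 0, 0, 0, 0], [-2.7, 16.4, 0, 0, 0, 0], [-3.4, 20.8, 0, 0, 0, 0]]])

```text
time: 5.25
tool_pos: [566.7, 78.5, 124.5]
tcp_rot: [180.0, 0.2, 0.8]
ft_force: [0.8, -0.4, -1.1]
finger_gap: 21.4
grip_force: 39.5
```

Call:
play_rows(motion=[[[-0.7, 4.4, 0, 0, 0, 0], [-1.5, 8.9, 0, 0, 0, 0], [-2.2, 13.4, 0, 0, 0, 0], [-2.9, 17.9, 0, 0, 0, 0], [-3.6, 22, 0, 0, 0, 0]]])

```text
time: 5.75
tool_pos: [533.8, -141.9, 124.7]
tcp_rot: [-180.0, 0.1, 0.8]
ft_force: [0.8, 0.7, -0.7]
finger_gap: 21.6
grip_force: 39.5
```

Call:
play_rows(motion=[[[-0.6, 4, 0, 0, 0, -2.8], [-1.2, 8, 0, 0, 0, -5.6], [-1.8, 11, 0, 0, 0, -8.4], [-1.8, 11, 0, 0, 0, -8.4], [-1.8, 11, 0, 0, 0, -8.4]]])

```text
time: 6.25
tool_pos: [517.9, -250.5, 124.7]
tcp_rot: [-179.9, 0.1, 9.0]
ft_force: [0.8, 0.3, -2.5]
finger_gap: 20.8
grip_force: 39.7
```

```bash
python3 - <<'E'
from h import *
from bench import sensors,optics
st=sensors.sense(); print(st["time"],st["tool_pos"],st["tcp_rot"],st["ft_force"],st["finger_gap"])
x=gp(0,-56,(510,-195.5));print(x,go(st,[*x,84],9.2))
s=optics.snapshot("side"); pickle.dump(s,open("pics/side3.pkl","wb"))
t=optics.snapshot("top"); pickle.dump(t,open("pics/top3.pkl","wb"))
a,o=crop(s["pixels"],348,180,80,110,5);b,o2=crop(t["pixels"],355,248,80,110,5);print(o,o2)
cv2.imwrite("pics/s3.png",np.hstack([a,b]))
E
```

```text
6.25 [ 517.85868351 -250.49077207  124.69024924] [-1.79882080e+02  1.07676630e-01  9.04729166e+00] [ 0.78667069  0.27983607 -2.54056959] 20.783544721462142
[ 518.95334651 -250.77963084] [ 0.11  0.05  4.07 -0.12  0.11 -0.15]
(308, 125) (315, 193)
```

View pics/s3.png

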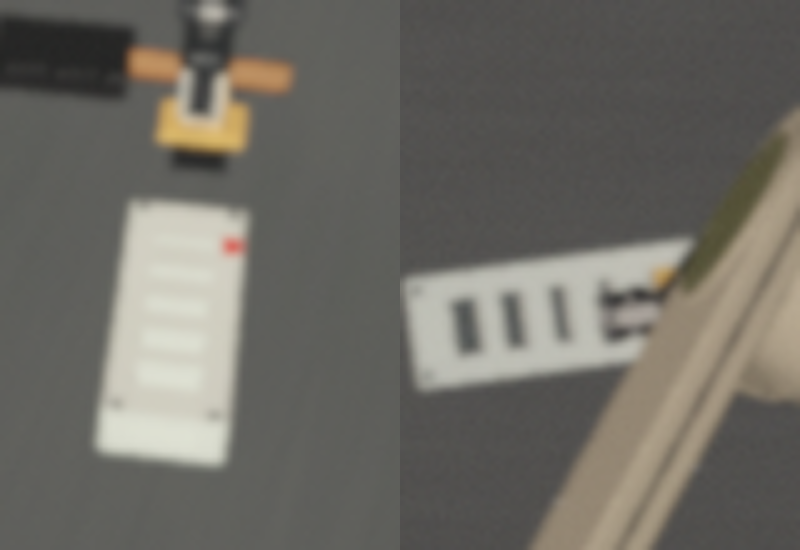

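Side crop: collar at (203,123) with the dark blade tip below it at (200,158), upright, and the gauge's slots at (150–215, 240–375). Now I'll fit the collar against the gauge in this same image.

```bash
cat > col.py <<'E'
from h import *
def collar(s,st,z,foot=None):
    px=s["pixels"].astype(float); f=np.clip(px[:,:,0]-px[:,:,2],0,90)
    p=st["tool_pos"]; u,v=proj(s,[p[0],p[1],z])[0]; w=(int(u)-14,int(v)-8,29,18)
    def m(q): return [pose(q,q[2],box(44,30,z,z+6))]
    # ignore tool/upper part by fitting the lower window only
    return fit(s,f,w,m,[p[0],p[1],9])
E
python3 - <<'E'
from col import *
from bench import sensors
st=sensors.sense();s=load("side3")
for z in(107,108.5,110): print(z,collar(s,st,z))
g=np.clip(s["pixels"][:,:,1:].astype(float).mean(2),0,170)
print(fit(s,g,(317,162,50,60),lambda p:[pose(p,p[2],box(64,176,0,32))],[508,-194,9]))
E
```

```text
107 (array([ 514.50908106, -247.84545685,   11.98932931]), np.float64(304.48449443520246))
108.5 (array([ 513.96091722, -245.98121611,   11.92465872]), np.float64(303.7200912194311))
110 (array([ 513.66431513, -243.23292269,    9.8080164 ]), np.float64(385.2916758771869))
(array([ 508.03155152, -194.02486008,    9.21287288]), np.float64(52.56419629269848))
```

Call:
play_rows(motion=[[[0.17, 0.14, 1, 0, 0, -0.2], [0.17, 0.14, 2.2, 0, 0, -0.2], [0.17, 0.14, 3.2, 0, 0, -0.2], [0.17, 0.14, 4, 0, 0, -0.2], [0.17, 0.14, 4.2, 0, 0, -0.2]]])

```text
time: 6.85
tool_pos: [519.8, -250.8, 82.3]
tcp_rot: [-179.9, 0.1, 9.4]
ft_force: [-0.8, 0.1, -1.1]
finger_gap: 22.0
grip_force: 39.6
```

Call:
play_rows(motion=[[[0, 0, 0.1, 0, 0, 0], [0, 0, 0.2, 0, 0, 0], [0, 0, 0.3, 0, 0, 0], [0, 0, 0.4, 0, 0, 0], [0, 0, 0.5, 0, 0, 0]]])

```text
time: 7.35
tool_pos: [521.0, -251.8, 79.6]
tcp_rot: [180.0, -0.0, 9.4]
ft_force: [-0.2, 0.1, -0.7]
finger_gap: 21.3
grip_force: 39.6
```

Call:
play_rows(motion=[[[0, 0, 0.08, 0, 0, 0], [0, 0, 0.16, 0, 0, 0], [0, 0, 0.24, 0, 0, 0]]])

```text
time: 7.65
tool_pos: [520.8, -251.6, 76.8]
tcp_rot: [-180.0, -0.0, 9.4]
ft_force: [0.5, -1.0, -1.4]
finger_gap: 21.8
grip_force: 39.6
```

Call:
play_rows(motion=[[[0, 0, 0.08, 0, 0, 0], [0, 0, 0.16, 0, 0, 0], [0, 0, 0.24, 0, 0, 0]]])

```text
time: 7.95
tool_pos: [520.8, -251.6, 74.4]
tcp_rot: [180.0, -0.0, 9.4]
ft_force: [0.3, -0.4, -0.6]
finger_gap: 21.4
grip_force: 39.6
```

Call:
play_rows(motion=[[[0, 0, 0.07, 0, 0, 0], [0, 0, 0.14, 0, 0, 0]]])

```text
time: 8.15
tool_pos: [520.8, -251.6, 73.0]
tcp_rot: [-180.0, 0.0, 9.4]
ft_force: [-0.2, 0.5, 0.1]
finger_gap: 21.9
grip_force: 39.7
```

Call:
play_rows(motion=[[[0, 0, 0.05, 0, 0, 0], [0, 0, 0.1, 0, 0, 0]]])

```text
time: 8.35
tool_pos: [521.0, -251.7, 72.9]
tcp_rot: [180.0, -0.0, 9.4]
ft_force: [-3.9, 1.8, 9.1]
finger_gap: 21.2
grip_force: 41.1
```

Contact at z = 72.9, as predicted. Checking the alignment now that the height is known.

```bash
python3 - <<'E'
from col import *
from bench import sensors,optics
st=sensors.sense(); print(st["time"],st["tool_pos"],st["wrist_torque"])
s=optics.snapshot("side"); pickle.dump(s,open("pics/side4.pkl","wb"))
t=optics.snapshot("top"); pickle.dump(t,open("pics/top4.pkl","wb"))
print(collar(s,st,57)); print(gp(0,-56,(508,-194.05),9.15))
a,o=crop(s["pixels"],348,170,60,70,8);b,o2=crop(t["pixels"],368,248,40,70,8);print(o,o2)
for dx in(-22,22):
  for dy in(-15,15):
    for z in(57,63):
      q=pose(gp(0,-56,(508,-194.05),9.15),9.15,[dx,dy,z])
      u=(proj(s,q)[0]-o+.5)*8-.5; cv2.circle(a,tuple(np.round(u).astype(int)),2,(0,0,255),-1)
cv2.imwrite("pics/s4.png",np.hstack([a,b]))
E
```

```text
8.35 [ 520.98200171 -251.66498057   72.94426226] [0.56629178 0.85367009 0.00395119]
(array([ 516.78766611, -246.90948786,   12.46907075]), np.float64(301.22191724809295))
[ 516.90510253 -249.33742306]
(318, 135) (348, 213)
```

View pics/s4.png

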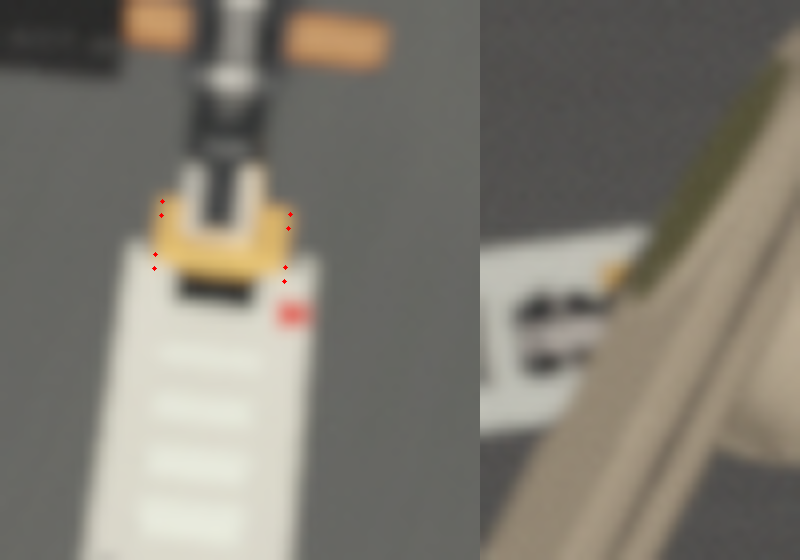

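```bash
cat > col2.py <<'E'
from h import *
def col2(s,c,yaw,win,z=57):
    f=np.clip(s["pixels"][:,:,0].astype(float)-s["pixels"][:,:,2],0,200)
    for sig in(.6,.9,1.2):
        g=lambda p:[pose(p,yaw,box(44,30,z,z+6))]
        import h; old=h.hullmask; h.hullmask=lambda *a:old(*a,sig=sig)
        print(sig,fit(s,f,win,g,list(c),(2,2))); h.hullmask=old
E
python3 - <<'E'
from col2 import *
s=load("side4"); print(s["pixels"][160:174,338:356,0].astype(int)-s["pixels"][160:174,338:356,2])
col2(s,(516.9,-249.3),9.2,(331,165,28,8))
E
```

```text
[[ 74  82  63  37  22  11   2  -1   4  14  26  43  56  59  51  41  25  10]
 [ 87  94  71  43  23  11   2   1   7  15  28  47  72  88  88  76  49  20]
 [ 93  96  71  44  25  16  12  10  13  20  32  53  83 103 105  91  61  25]
 [ 97  98  75  51  38  35  34  32  29  31  41  60  89 107 107  92  60  24]
 [101 105  91  71  61  59  56  53  50  50  57  73  96 109 106  89  56  20]
 [102 110 105  95  86  81  77  75  72  72  77  87 102 110 106  86  50  17]
 [ 98 108 110 107 104 101  99  97  95  94  96 102 108 111 104  82  45  17]
 [ 75  90 102 106 107 107 108 108 108 108 108 109 111 109 100  74  38  17]
 [ 43  56  75  90  96  97 101 103 105 108 108 106 100  93  82  57  29  16]
 [ 22  28  39  55  65  71  77  81  85  89  91  84  69  59  52  36  22  16]
 [ 16  16  16  18  23  29  35  39  43  48  51  42  34  31  29  25  19  16]
 [ 15  15  12   7   6   6   7   7   9  11  13  16  18  20  24  28  27  23]
 [ 15  14  13  11  10  10   9   8   8   7   7  12  16  22  35  50  53  47]
 [ 15  15  14  14  14  13  13  13  12  12  12  12  15  24  49  83  96  83]]
0.6 (array([ 516.88457527, -248.04349689]), np.float64(119.11000945299828))
0.9 (array([ 516.8203369 , -248.18136265]), np.float64(102.56435611278489))
1.2 (array([ 516.80967441, -248.13010089]), np.float64(106.78404263046602))
```

Blade versus slot 1: x matches to about 0.1 mm, and y is off by about +1 mm in the gauge frame. Slot 1 holds the blade up (9 N). Lift, go to slot 2 with a −1 mm correction, and feel gently.

Call:
play_rows(motion=[[[0, 0, -0.3, 0, 0, 0], [0, 0, -0.8, 0, 0, 0], [0, -1, -0.8, 0, 0, 0], [0, -2, -0.8, 0, 0, 0], [0, -2.7, -0.8, 0, 0, 0]]])

```text
time: 8.95
tool_pos: [516.0, -223.6, 79.7]
tcp_rot: [-180.0, 0.0, 9.4]
ft_force: [0.4, 0.4, -0.5]
finger_gap: 21.1
grip_force: 39.7
```

Call:
play_rows(motion=[[[0, 0, 0.2, 0, 0, 0], [0, 0, 0.4, 0, 0, 0], [0, 0, 0.5, 0, 0, 0], [0, 0, 0.57, 0, 0, 0], [0, 0, 0.64, 0, 0, 0]]])

```text
time: 9.45
tool_pos: [516.4, -225.2, 73.5]
tcp_rot: [-180.0, 0.0, 9.4]
ft_force: [0.2, 0.4, -1.3]
finger_gap: 21.6
grip_force: 39.7
```

Call:
play_rows(motion=[[[0, 0, 0.05, 0, 0, 0], [0, 0, 0.1, 0, 0, 0], [0, 0, 0.13, 0, 0, 0], [0, 0, 0.13, 0, 0, 0]]])

```text
time: 9.85
tool_pos: [516.5, -225.1, 73.0]
tcp_rot: [180.0, -0.0, 9.4]
ft_force: [-2.5, 0.5, 4.8]
finger_gap: 21.4
grip_force: 40.5
```

Held up, but I'll check it isn't just misalignment by sliding lightly ±1.5 mm across.

Call:
play_rows(motion=[[[0, 0.03, 0, 0, 0, 0], [0, 0.06, 0, 0, 0, 0], [0, 0.09, 0, 0, 0, 0], [0, 0.12, 0, 0, 0, 0]]])

```text
time: 10.25
tool_pos: [516.9, -225.8, 73.0]
tcp_rot: [-180.0, -0.0, 9.4]
ft_force: [-1.1, 3.0, 6.2]
finger_gap: 21.6
grip_force: 40.6
```

Call:
play_rows(motion=[[[0, -0.04, 0, 0, 0, 0], [0, -0.08, 0, 0, 0, 0], [0, -0.12, 0, 0, 0, 0]]])

```text
time: 10.55
tool_pos: [516.8, -225.6, 73.0]
tcp_rot: [179.9, -0.0, 9.4]
ft_force: [-0.8, -3.1, 4.9]
finger_gap: 21.4
grip_force: 40.5
```

Call:
play_rows(motion=[[[0, -0.03, 0, 0, 0, 0], [0, -0.06, 0, 0, 0, 0]]])

```text
time: 10.75
tool_pos: [516.9, -225.2, 73.0]
tcp_rot: [179.9, -0.1, 9.4]
ft_force: [0.3, -3.2, 4.8]
finger_gap: 21.7
grip_force: 40.5
```

Call:
play_rows(motion=[[[0, -0.03, 0, 0, 0, 0], [0, -0.06, 0, 0, 0, 0], [0, -0.09, 0, 0, 0, 0]]])

```text
time: 11.05
tool_pos: [516.8, -224.2, 73.0]
tcp_rot: [179.9, -0.1, 9.4]
ft_force: [0.1, -4.1, 5.4]
finger_gap: 21.8
grip_force: 40.5
```

```bash
python3 - <<'E'
from col2 import *
from bench import sensors,optics
st=sensors.sense(); print(st["time"],st["tool_pos"])
s=optics.snapshot("side"); pickle.dump(s,open("pics/side5.pkl","wb"))
c=gp(0,-28,(508,-194.05),9.15); print(c)
u,v=proj(s,[*c,60])[0]; print(u,v)
col2(s,c,9.2,(int(u)-14,int(v)-1,28,8))
for n,b in(("side4",(516.85,-248.1)),("side5",None)):
    q=load(n); 
    if b is None: b=st["tool_pos"][:2]-[520.98-516.85,-251.66+248.1]
    for t in(7.8,10.8,13.8):
        X=pose(b,9.2,[[x,t/2,32] for x in(-9,0,9)]); print(n,t,np.round(proj(q,X),2).tolist())
    for x in(-9,0,9):
        u,v=proj(q,pose(b,9.2,[[x,5.4,32]]))[0]; k=int(round(u)); print(k,[int(w) for w in q["pixels"][int(v)-5:int(v)+5,k].mean(1)],"from row",int(v)-5)
E
```

```text
11.05 [ 516.83282834 -224.20513599   72.96266506]
[ 512.45255126 -221.69371153]
344.6691003526183 170.97119819712384
0.6 (array([ 511.02310409, -221.61783148]), np.float64(581.5858210175137))
0.9 (array([ 510.93990161, -221.62923701]), np.float64(586.8569712477273))
1.2 (array([ 510.68982007, -221.2692476 ]), np.float64(603.8305995506319))
side4 7.8 [[347.47, 174.08], [344.23, 173.75], [340.99, 173.42]]
side4 10.8 [[347.44, 174.42], [344.19, 174.08], [340.95, 173.75]]
side4 13.8 [[347.4, 174.75], [344.15, 174.42], [340.91, 174.09]]
347 [132, 85, 60, 92, 151, 193, 209, 213, 214, 218] from row 169
344 [117, 73, 66, 116, 170, 200, 210, 213, 215, 220] from row 169
341 [148, 109, 78, 83, 137, 187, 207, 212, 213, 216] from row 168
side5 7.8 [[346.73, 180.41], [343.43, 180.07], [340.14, 179.72]]
side5 10.8 [[346.69, 180.76], [343.39, 180.41], [340.09, 180.07]]
side5 13.8 [[346.66, 181.11], [343.35, 180.76], [340.05, 180.42]]
347 [149, 106, 73, 90, 153, 201, 218, 219, 219, 222] from row 175
343 [136, 88, 64, 105, 166, 203, 216, 218, 220, 224] from row 175
340 [130, 91, 86, 133, 185, 210, 217, 218, 221, 226] from row 175
```

Side-view y resolution is only about 0.22 px/mm, so I'll widen the feel at slot 2 to about ±3.5 mm to be certain.

Call:
play_rows(motion=[[[0, -0.04, 0, 0, 0, 0], [0, -0.08, 0, 0, 0, 0], [0, -0.12, 0, 0, 0, 0]]])

```text
time: 11.4
tool_pos: [516.6, -222.9, 72.9]
tcp_rot: [179.9, -0.1, 9.4]
ft_force: [-0.0, -2.5, 4.4]
finger_gap: 21.6
grip_force: 40.5
```

Call:
play_rows(motion=[[[0, -0.04, 0, 0, 0, 0], [0, -0.08, 0, 0, 0, 0], [0, -0.12, 0, 0, 0, 0]]])

```text
time: 11.7
tool_pos: [515.7, -220.8, 72.1]
tcp_rot: [-180.0, 0.0, 9.4]
ft_force: [-0.7, 0.2, -1.0]
finger_gap: 21.6
grip_force: 39.7
```

It dropped at y ≈ −220.8. Descending gently to see whether it really enters.

Call:
play_rows(motion=[[[0, 0, 0.05, 0, 0, 0], [0, 0, 0.1, 0, 0, 0]]])

```text
time: 11.9
tool_pos: [515.0, -220.5, 70.4]
tcp_rot: [-179.9, 0.1, 9.4]
ft_force: [-0.4, -1.2, -0.7]
finger_gap: 21.5
grip_force: 39.8
```

Call:
play_rows(motion=[[[0, 0, 0.06, 0, 0, 0], [0, 0, 0.12, 0, 0, 0]]])

```text
time: 12.1
tool_pos: [515.3, -220.6, 69.5]
tcp_rot: [-179.9, 0.1, 9.4]
ft_force: [-0.9, -0.5, -1.5]
finger_gap: 21.6
grip_force: 39.7
```

Slot 2 accepts the blade, and that shows the true slot centre. My set-down at slot 1 was therefore about 3.7 mm off-centre, which isn't a fair feel. I'll lift out before it is home, feel slot 1 properly centred, then come up to slot 2.

Call:
play_rows(motion=[[[0, 0, -0.3, 0, 0, 0], [0, 0, -0.7, 0, 0, 0], [0, 0, -1.2, 0, 0, 0], [0, 0, -1.2, 0, 0, 0]]])

```text
time: 12.5
tool_pos: [516.5, -221.5, 83.5]
tcp_rot: [179.9, -0.1, 9.4]
ft_force: [-0.2, -1.1, -1.4]
finger_gap: 21.8
grip_force: 39.7
```

Call:
play_rows(motion=[[[0, 0.8, 0, 0, 0, 0], [0, 1.8, 0, 0, 0, 0], [0, 2.8, 0, 0, 0, 0], [0, 2.8, 0, 0, 0, 0], [0, 2.8, 0.3, 0, 0, 0]]])

```text
time: 13.0
tool_pos: [520.5, -249.4, 79.3]
tcp_rot: [180.0, -0.0, 9.3]
ft_force: [-0.0, 0.6, -2.2]
finger_gap: 21.6
grip_force: 39.7
```

Call:
play_rows(motion=[[[0, 0, 0.2, 0, 0, 0], [0, 0, 0.35, 0, 0, 0], [0, 0, 0.43, 0, 0, 0], [0, 0, 0.5, 0, 0, 0], [0, 0, 0.56, 0, 0, 0]]])

```text
time: 13.5
tool_pos: [520.4, -248.6, 73.6]
tcp_rot: [180.0, -0.0, 9.4]
ft_force: [-0.3, -0.1, -1.8]
finger_gap: 21.3
grip_force: 39.7
```

Call:
play_rows(motion=[[[0, 0, 0.05, 0, 0, 0], [0, 0, 0.09, 0, 0, 0], [0, 0, 0.12, 0, 0, 0], [0, 0, 0.12, 0, 0, 0]]])

```text
time: 13.9
tool_pos: [520.5, -248.8, 72.9]
tcp_rot: [180.0, -0.0, 9.4]
ft_force: [-3.1, 1.6, 5.2]
finger_gap: 21.0
grip_force: 40.5
```

Slot 1 holds the blade up (5 N, z unchanged). Up to slot 2.

Call:
play_rows(motion=[[[0, 0, -0.3, 0, 0, 0], [0, 0, -0.8, 0, 0, 0], [0, -1, -0.8, 0, 0, 0], [0, -2, -0.8, 0, 0, 0], [0, -2.8, -0.8, 0, 0, 0]]])

```text
time: 14.4
tool_pos: [515.4, -219.9, 80.1]
tcp_rot: [-180.0, 0.0, 9.4]
ft_force: [0.1, 0.6, -1.0]
finger_gap: 21.7
grip_force: 39.8
```

Call:
play_rows(motion=[[[0, 0, 0.1, 0, 0, 0], [0, 0, 0.3, 0, 0, 0], [0, 0, 0.45, 0, 0, 0], [0, 0, 0.55, 0, 0, 0], [0, 0, 0.64, 0, 0, 0]]])

```text
time: 14.9
tool_pos: [515.7, -221.3, 73.7]
tcp_rot: [-180.0, 0.0, 9.4]
ft_force: [0.5, -0.3, -1.0]
finger_gap: 21.6
grip_force: 39.8
```

Call:
play_rows(motion=[[[0, 0, 0.06, 0, 0, 0], [0, 0, 0.12, 0, 0, 0], [0, 0, 0.18, 0, 0, 0], [0, 0, 0.24, 0, 0, 0]]])

```text
time: 15.3
tool_pos: [515.8, -221.2, 71.6]
tcp_rot: [180.0, -0.0, 9.4]
ft_force: [0.0, -1.1, -1.0]
finger_gap: 21.5
grip_force: 39.8
```

It goes in freely. Lowering it at 9 mm/s.

Call:
play_rows(motion=[[[0, 0, 0.09, 0, 0, 0], [0, 0, 0.18, 0, 0, 0], [0, 0, 0.27, 0, 0, 0], [0, 0, 0.36, 0, 0, 0]]])

```text
time: 15.7
tool_pos: [515.8, -221.1, 67.9]
tcp_rot: [-180.0, -0.0, 9.4]
ft_force: [0.0, 0.3, -1.0]
finger_gap: 21.7
grip_force: 39.8
```

Call:
play_rows(motion=[[[0, 0, 0.09, 0, 0, 0], [0, 0, 0.18, 0, 0, 0], [0, 0, 0.27, 0, 0, 0]]])

```text
time: 16.0
tool_pos: [515.8, -221.1, 65.2]
tcp_rot: [180.0, 0.0, 9.4]
ft_force: [0.4, -0.3, -1.8]
finger_gap: 21.6
grip_force: 39.8
```

Call:
play_rows(motion=[[[0, 0, 0.09, 0, 0, 0], [0, 0, 0.18, 0, 0, 0], [0, 0, 0.27, 0, 0, 0], [0, 0, 0.36, 0, 0, 0], [0, 0, 0.45, 0, 0, 0]]])

```text
time: 16.5
tool_pos: [515.8, -221.2, 60.7]
tcp_rot: [180.0, -0.0, 9.4]
ft_force: [-0.4, -0.5, -2.8]
finger_gap: 21.6
grip_force: 39.8
```

Call:
play_rows(motion=[[[0, 0, 0.09, 0, 0, 0], [0, 0, 0.18, 0, 0, 0], [0, 0, 0.27, 0, 0, 0], [0, 0, 0.36, 0, 0, 0], [0, 0, 0.45, 0, 0, 0]]])

```text
time: 17.0
tool_pos: [515.8, -221.1, 56.2]
tcp_rot: [-180.0, 0.0, 9.4]
ft_force: [0.8, -0.4, -1.5]
finger_gap: 21.2
grip_force: 39.8
```

Call:
play_rows(motion=[[[0, 0, 0.09, 0, 0, 0], [0, 0, 0.18, 0, 0, 0], [0, 0, 0.27, 0, 0, 0], [0, 0, 0.36, 0, 0, 0], [0, 0, 0.45, 0, 0, 0]]])

```text
time: 17.5
tool_pos: [515.8, -221.1, 51.7]
tcp_rot: [-180.0, 0.0, 9.4]
ft_force: [-0.0, -0.3, -1.0]
finger_gap: 21.6
grip_force: 39.8
```

Call:
play_rows(motion=[[[0, 0, 0.09, 0, 0, 0], [0, 0, 0.18, 0, 0, 0], [0, 0, 0.26, 0, 0, 0]]])

```text
time: 17.8
tool_pos: [515.8, -221.1, 49.1]
tcp_rot: [-180.0, 0.0, 9.4]
ft_force: [-0.5, -0.4, -0.5]
finger_gap: 21.4
grip_force: 39.8
```

Call:
play_rows(motion=[[[0, 0, 0.05, 0, 0, 0], [0, 0, 0.1, 0, 0, 0], [0, 0, 0.15, 0, 0, 0]]])

```text
time: 18.1
tool_pos: [515.8, -221.2, 48.0]
tcp_rot: [-180.0, 0.0, 9.4]
ft_force: [-4.0, 1.9, 7.1]
finger_gap: 21.4
grip_force: 40.6
```

Collar home at z = 48.0 with 7 N. Release and retreat.

Call:
play_rows(motion=[[[0, 0, 0, 0, 0, 0], [0, 0, 0, 0, 0, 0], [0, 0, 0, 0, 0, 0], [0, 0, 0, 0, 0, 0], [0, 0, 0, 0, 0, 0]]], jaw=0.8)

```text
time: 18.6
tool_pos: [515.8, -221.2, 47.7]
tcp_rot: [180.0, -0.0, 9.4]
ft_force: [-1.0, 0.2, -0.1]
finger_gap: 68.3
grip_force: 0.0
```

Call:
play_rows(motion=[[[0, 0, -1, 0, 0, 0], [0, 0, -3, 0, 0, 0], [0, 0, -6, 0, 0, 0], [0, 0, -9, 0, 0, 0], [0, 0, -12, 0, 0, 0]]])

```text
time: 19.1
tool_pos: [515.7, -221.1, 169.7]
tcp_rot: [180.0, -0.0, 9.4]
ft_force: [-0.1, -0.2, -0.9]
finger_gap: 68.0
grip_force: 0.0
```

Call:
play_rows(motion=[[[0, 3, 0, 0, 0, 0], [0, 7, 0, 0, 0, 0], [0, 11, 0, 0, 0, 0], [0, 15, 0, 0, 0, 0], [0, 15, 0, 0, 0, 0]]])

```text
time: 19.6
tool_pos: [539.8, -373.7, 167.8]
tcp_rot: [179.9, 0.0, 9.2]
ft_force: [-0.9, -0.1, -0.9]
finger_gap: 68.2
grip_force: 0.0
```

```bash
python3 - <<'E'
from h import *
from bench import optics
s=optics.snapshot("side");t=optics.snapshot("top")
a,o=crop(s["pixels"],343,185,60,75,8);b,o2=crop(t["pixels"],345,253,40,75,8)
cv2.imwrite("pics/s6.png",np.hstack([a,b]))
E
```

```text
(no output)
```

View pics/s6.png

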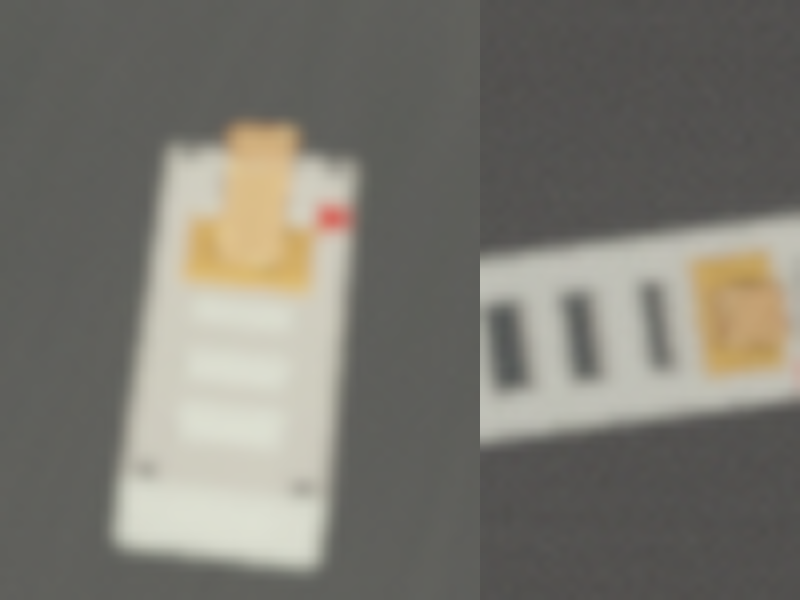

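The blade stands upright in slot 2, collar flush at (248,250) side and (740,315) top. Slots 3–5 are open, and the robot is clear.

```bash
python3 -c "
from bench import job; print(job.hand_in())"
```

```text
the job is handed in; nothing more can be done
None
```

The blade from the blue place stands in slot 2 (9 mm), the first slot that accepted it, collar flush, with contact readings no higher than about 9 N; my first set-down on slot 1 was about 3.7 mm off-centre, so after slot 2 first let it in (about 3 mm) I went back, felt slot 1 centred (it held the blade up), then set it home in slot 2, and the job is handed in with no verdict returned.

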